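# Put the mixing paddle away and close the paint pot

### The arm

A 6-joint arm with a two-finger parallel gripper is mounted at the origin on the work surface. World frame = base frame: x ahead of the robot, y to its left, z up, the work surface at z = 0. Lengths are in m, angles in rad, forces in N, time in s.
With the tool pointing down it reaches from about 0.225 to 0.875 m from the base axis. Payload 3.4 kg.
Tool frame: the origin (TCP) lies where the fingers leave the gripper's body, on its centre line; the fingertips stand 73 mm ahead of it and the grasp point (between the pads) lies 54 mm ahead of it (manip.pinch_z is the distance from the TCP to the grasp point, in m); z points along the fingers, y is the line along which they close (so a half turn about z gives the same grasp; the last joint's range is limited). The gripper opens to 85 mm and grips with 20 to 120 N. Pads are 22 mm wide; open, the fingers measure 114 mm over their backs; the gripper's body (76 mm by 85 mm) begins 54 mm behind the grasp point. The pads swing forward as they close: fully open they stand 13 mm farther back than shut.
Start: joints at [0.993, 0.276, 1.505, -0, 1.361, -0.121], TCP at [0.254, 0.516, 0.304] pointing down, gripper open.
Joint ranges: [-2.89, 2.89], [-0.75, 2.08], [0.22, 2.7], [-1.18, 4.32], [0.11, 2.71], [-2.7, 2.7]. Speed limits (rad/s): [2.57, 2.57, 3.14, 3.14, 3.14, 3.14].

### API

Orientations are given as a unit quaternion [w, x, y, z].
In Python, from rig import readout, imaging, manip gives the robot as it stands. The module is installed in compiled form; this text tells all that it offers.
- The arm moves only by the tool servo_tool, never from a script. Its argument "moves" is a list of rows, each an object with "dp": the shift along the tool's x, y, z in units of 0.2 m (1.0 is 0.2 m), a list of three; "delta_rot": the turn, a rotation vector about the tool's x, y, z in units of 0.1 rad (1.0 is 0.1 rad), a list of three; "fingers": the opening, from 0 (shut) to 1 (fully open). In form: [{"dp": [dx, dy, dz], "delta_rot": [wx, wy, wz], "fingers": fingers}, ...]. A call has 1 to 5 rows; each row shifts and turns the commanded pose from where the row before left it, along the tool's axes as they then stand; what a row does not reach is not made up. A row lasts 1/10 s, in which the tool goes at most 50 mm and 8.59 degrees, less where a joint would pass 70% of its speed; a pose out of reach is approached as far as the arm can. A call with a number of a shift or a turn outside -1 to 1 is refused whole. A call with a gripper value outside its range is refused whole. The fingers move at their own pace and stop on an object; "force" is the grip in N (left out, the last holds). Time passes only in rows, so rows that do not move let the fingers close. It gives the time, the measured TCP pose, the force, the opening and the grip force at its end, in the units of the state.
- readout.get_state(): the state, without advancing time (a new reading comes with each control period).
- imaging.get_image(name): name is "side" or "top"; returns (picture, depth): 400x640x3 uint8, red, green, blue; 400x640 float32, m along the optical axis (not along the pixel's ray), 0 where there is no reading.
- imaging.calibration(name): a dict with "intrinsics" (3x3 intrinsics, pixels), "dist" ([k1, k2, p1, p2, k3] as OpenCV has them; the pictures are not rectified), "R" (3x3) and "t" (3): a world point X has camera coordinates R X + t. Camera axes: x right, y down, z forward; pixel columns grow to the right and rows downward; lengths in m; the calibration is good to about 2 mm. A picture is of the moment at which its call begins. calibration takes no time and is no camera call.
- manip.sign_off(): hands the job in; it is judged then, once.
The state is a dict: "clock": time; "qpos": joint angles; "qd": joint speeds; "effort": joint torques, N m; "position": TCP position; "ee_rot": TCP orientation; "contact_force": force on the tool from outside, world axes, zero at the start; "moment": the same for the moment, N m; "width": finger opening in m; "gripper_force": force on a finger pad.
Only numpy, scipy, OpenCV 4.12 (cv2) and the standard library are available. Lean on these libraries where they do the work, as an engineer would, in place of code of your own. Each camera call takes 0.05 s, during which the arm holds its last target. There are 200 camera calls.

### The job

The batch is painted: put the red-handled mixing paddle away, then close the pot. Take the paddle out of the pot and slide it blade first, without forcing it, into the free slot of the wooden tool block (the bay with yellow patches; feel for the slot, which may sit off the middle) and press it past the spring down to the bottom, then let go and set the yellow lid on the pot so that it sits seated and level. Leave the pot standing near its place, and leave the two stored scrapers and the glue bottle as they are.

Things in the scene. Friction and masses are not known exactly. Their poses are not given: they have to be found in the camera images.
- paddle: paddle, 220 mm, 140 g: steel blade 40 wide (y), 5 thick (x), 130 mm long, then red handle 90 long, 22 wide (y), 16 mm thick (x). Origin: middle of the blade's tip edge; +z runs from tip to handle. Starts standing in the pot, tip on its floor, leaning about 25 degrees on the rim, handle towards the robot. Pinched across its width it can swing about the line between the pads when touched or lifted
- paddle_grip (a point): point on the middle of the paddle's handle, 185 mm from the tip (35 mm below the handle's end); axes as the paddle's
- block: dark wooden tool block fixed to the bench, 210 (x) by 84 (y) by 80 mm high, origin under its centre, z up. Three bays, centred at x = -66, 0 and 66 mm (y = 0); each holds a pale insert with a 46 by 66 mm top plate and one upright slot 8 mm (x) by 46 mm (y), 70 mm deep, 1 mm chamfer. Two hold scrapers, one is free
- mark: the free bay, with yellow patches on the rails at both ends of its slot. Origin: the bay's middle at slot mouth height (80 mm), axes as the block's. The slot itself sits up to 9 mm off along x (y = 0), not reported: see or feel it. From 27 mm down a leaf spring in its +x wall leaves 4 mm free; 4 to 15 N pushes the blade past it to the hard bottom at z = -70 mm; it grips the blade where left
- pot: round open aluminium mixing pot, 74 mm outside diameter, 110 mm high, wall 3 mm (68 mm inside), floor 5 mm thick, about 0.7 kg, loose on the bench; origin under its centre, z up
- pot_rim (a point): centre of the pot's mouth, at the height of the rim, 110 mm above the pot's underside
- lid: loose lid, 120 g: yellow disc 84 mm across, 6 mm thick; below it a plug 61 mm across, 8 mm high that enters the pot's mouth; on top a black knob 24 mm across, 34 mm high. Origin: centre of the plug's underside, z up; disc from z = 8 to 14 mm, knob's top at 48 mm. Starts on the bench, knob up. When seated its origin is 8 mm below the rim
- scraper_blue: scraper with a blue handle, 145 mm long, stored upright in another slot of the block, its top 155 mm above the bench; origin at its tip, at the slot's bottom, z up
- scraper_black: scraper with a black handle, 145 mm long, stored upright in another slot of the block, its top 155 mm above the bench; origin at its tip, at the slot's bottom, z up
- glue: yellow glue bottle with a red nozzle, 60 mm in diameter and 200 mm high, standing beyond the task's things; origin under its centre, z up
There are look-alikes about, which are no part of the job. Leave any orange or purple look-alike of the paddle alone.

How it is judged:
On the way:
1. the paddle stands fully home in the slot of the marked bay, let go (horizontal distance between paddle and mark below 0.014 m and z of paddle in the frame of mark below -0.064 m and angle between paddle's own z axis and vertical below 0.12 rad and contact force between the fingers and paddle below 0.1 N), for 0.2 s.
At the end, for the whole second after the job is handed in: Paddle in marked slot: tip within 14 mm of the bay's middle, 64+ mm deep, within 7 deg of upright. Lid on pot within 7 mm of centre, 3 mm of seated, level to 3.4 deg (4.6 to world). Pot upright (3 deg), within 80 mm of start, scrapers 12 mm, glue 30 mm. Paddle, lid at rest (horizontal distance between paddle and mark below 0.014 m and z of paddle in the frame of mark below -0.064 m and angle between paddle's own z axis and vertical below 0.12 rad and horizontal distance between lid and pot_rim below 0.007 m and z of lid in the frame of pot_rim below -0.005 m and angle between the z axis of lid and the z axis of pot, either way round below 0.06 rad and angle between lid's own z axis and vertical below 0.08 rad and angle between pot's own z axis and vertical below 0.05 rad and distance of pot from where it was at the start of the episode below 0.08 m and distance of each of scraper_blue, scraper_black from where it was at the start of the episode below 0.012 m and distance of glue from where it was at the start of the episode below 0.03 m and linear speed of each of lid, paddle below 0.02 m/s); the robot touches nothing.
It fails at once if the pot is tipped over (more than 25 degrees) (angle between pot's own z axis and vertical above 0.44 rad).
It fails at once if the paddle is forced against the block (more than 80 N) (contact force between paddle and block above 80 N or contact force between paddle and mark above 80 N).
It fails at once if a stored scraper is pulled out or shoved (moved more than 30 mm) (distance of any of scraper_blue, scraper_black from where it was at the start of the episode above 0.03 m).
It fails at once if the glue bottle is knocked over (angle between glue's own z axis and vertical above 0.5 rad).
It also fails if it takes over 72 s, if anything falls off the work surface, if the arm or the gripper's body presses on something with over 40 N, if the wrist force passes 120 N, or if a joint passes its speed limit or range.

## Working session

There is one attempt and no reset: what is moved stays moved. The work goes in short steps, Python scripts to look and compute and a tool call to move; the robot and the scene stay as the last step left them, time stands still between calls to the robot, and variables do not carry over. Pictures are saved under pics/ and viewed, at most 10 in all, crops included, and the job is handed in when it is done.

Besides the shell and the picture viewer there is one more tool, called after "Request:" by a JSON object that holds its "method" and its "body", one argument or row to a line. servo_tool: Moves the arm, as the interface text tells. Its arguments: {"type":"object","properties":{"moves":{"type":"array"},"force":{"type":"number"}},"required":["moves"]}

```bash
mkdir -p pics
cat > h.py <<'E'
import numpy as np, cv2
from rig import readout, imaging, manip
def grab(n,tag):
    im,d=imaging.get_image(n); np.savez(f'{tag}.npz',im=im,d=d); cv2.imwrite(f'pics/{tag}.png',im[:,:,::-1]); return im,d
def ray(n,px):
    c=imaging.calibration(n); K=np.array(c['intrinsics']); R=np.array(c['R']); t=np.array(c['t'])
    p=cv2.undistortPoints(np.array(px,float).reshape(-1,1,2),K,np.array(c['dist'])).reshape(-1,2)
    v=np.c_[p,np.ones(len(p))]
    return -R.T@t, v@R   # point, dirs (depth scale)
def onz(n,px,z):
    o,v=ray(n,px); return o+v*((z-o[2])/v[:,2])[:,None]
def dep(n,px,d):
    o,v=ray(n,px); px=np.array(px).reshape(-1,2).round().astype(int); return o+v*d[px[:,1],px[:,0]][:,None]
def proj(n,X):
    c=imaging.calibration(n); R=np.array(c['R']); 
    return cv2.projectPoints(np.array(X,float).reshape(-1,1,3),cv2.Rodrigues(R)[0],np.array(c['t']),np.array(c['intrinsics']),np.array(c['dist']))[0].reshape(-1,2)
def cloud(n,d):
    v,u=np.nonzero(d>0); o,r=ray(n,np.c_[u,v]); P=np.zeros(d.shape+(3,)); P[v,u]=o+r*d[v,u][:,None]; return P
E
python3 - <<'E'
from h import *
s=readout.get_state(); print({k:np.round(v,3) for k,v in s.items()}, manip.pinch_z)
for n in('side','top'):
    grab(n,n+'0'); c=imaging.calibration(n); R=np.array(c['R']); print(n,-R.T@np.array(c['t']),R[2],np.array(c['intrinsics'])[0,0])
E
```

```text
{'clock': np.float64(0.0), 'qpos': array([ 0.993,  0.277,  1.506,  0.   ,  1.361, -0.121]), 'qd': array([-0.   , -0.   , -0.001, -0.   , -0.003, -0.   ]), 'effort': array([-1.0000e-03, -4.1677e+01, -2.4581e+01, -0.0000e+00,  1.1000e-02,
        0.0000e+00]), 'position': array([0.253, 0.516, 0.303]), 'ee_rot': array([-0.   ,  0.226,  0.974, -0.001]), 'contact_force': array([-0.019,  0.597,  0.704]), 'moment': array([-0.011,  0.052,  0.02 ]), 'gripper_force': np.float64(0.0), 'width': np.float64(0.086)} 0.0539
side [ 0.19143865 -0.49769349  0.85605959] [ 0.39215255  0.54476874 -0.74124449] 458.60732043511376
top [0.45823862 0.05090334 0.93813956] [ 0.10375901 -0.04580503 -0.99354716] 397.41997762999694
```

View pics/side0.png

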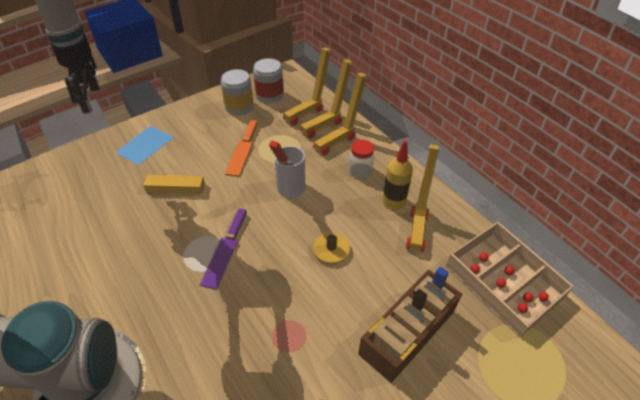

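View pics/top0.png

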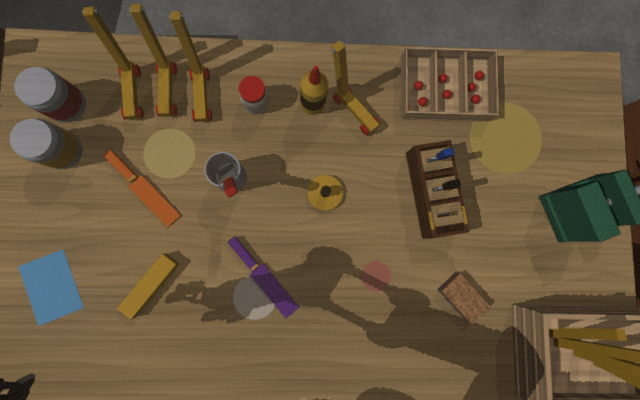

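The side view shows the pot at (290,172) with the red handle at (280,152), the lid at (332,248) and the block at (410,325) with the free bay at its near end. In the top view the pot is at (223,170), the lid at (325,192), and the free bay with yellow patches at (447,216).

Run:
```python
from h import *
T=np.load('top0.npz'); S=np.load('side0.npz')
def crop(im,x,y,w,h): return cv2.resize(im[y:y+h,x:x+w],(400,300),interpolation=cv2.INTER_CUBIC)
ti,si=T['im'],S['im']
m=np.vstack([np.hstack([crop(ti,180,130,100,75),crop(ti,390,145,120,90)]),np.hstack([crop(si,240,125,100,75),crop(si,350,260,140,105)])])
cv2.imwrite('pics/crops.png',m[:,:,::-1])
def hsv(im): return cv2.cvtColor(im,cv2.COLOR_RGB2HSV)
for n,Z in(('top',T),('side',S)):
    P=cloud(n,Z['d']); H=hsv(Z['im']).astype(int); ok=Z['d']>0
    yel=(abs(H[...,0]-25)<7)&(H[...,1]>150)&(H[...,2]>90)
    red=((H[...,0]<6)|(H[...,0]>174))&(H[...,1]>150)&(H[...,2]>60)
    for nm,M in(('yel',yel),('red',red)):
        N,L,st,c=cv2.connectedComponentsWithStats(M.astype(np.uint8))
        for i in range(1,N):
            if st[i,4]>12:
                q=P[(L==i)&ok]; 
                if len(q): print(n,nm,c[i].round(1),st[i,4],np.median(q,0).round(3),'z',np.percentile(q[:,2],[5,95]).round(3))
```

```text
top yel [135.3   8.2] 78 [0.899 0.373 0.193] z [0.19  0.195]
top yel [88.  10.8] 86 [0.889 0.46  0.193] z [0.19  0.196]
top yel [175.   15.5] 72 [0.888 0.298 0.193] z [0.19  0.195]
top yel [161.3  82.7] 625 [0.811 0.371 0.037] z [0.034 0.111]
top yel [337.3  56.8] 178 [ 0.831 -0.02   0.17 ] z [0.096 0.194]
top yel [186.9  53.3] 15 [0.857 0.3   0.099] z [0.002 0.111]
top yel [115.3  60.1] 24 [0.848 0.462 0.072] z [0.053 0.095]
top yel [190.4  62.8] 30 [0.85  0.3   0.071] z [0.025 0.09 ]
top yel [127.2  92.9] 526 [0.788 0.448 0.036] z [0.033 0.039]
top yel [198.6  95.4] 507 [0.789 0.288 0.036] z [0.033 0.039]
top yel [309.9  88.1] 355 [0.776 0.037 0.129] z [0.109 0.142]
top yel [360.8 112.5] 505 [ 0.76  -0.088  0.035] z [0.022 0.038]
top yel [304.3 109.2] 22 [0.769 0.045 0.02 ] z [0.008 0.029]
top yel [324.6 192.4] 880 [ 0.57  -0.006  0.014] z [0.011 0.017]
top yel [464.3 214.9] 59 [ 0.521 -0.312  0.077] z [0.074 0.079]
top yel [430.9 220.4] 66 [ 0.507 -0.237  0.077] z [0.075 0.079]
top yel [146.  286.2] 1287 [0.355 0.384 0.03 ] z [0.028 0.033]
top yel [602.4 351. ] 2429 [ 0.249 -0.562
[... 2298 characters left out ...]
d [324.3 149.8] 21 [0.747 0.263 0.021] z [0.011 0.029]
side red [412.3 210.6] 15 [ 0.794 -0.039  0.024] z [0.018 0.028]
side red [408. 242.] 20 [ 0.721 -0.103  0.024] z [0.019 0.027]
side red [423.5 244.9] 15 [ 0.744 -0.13   0.026] z [0.019 0.029]
side red [483.2 256.4] 58 [ 0.835 -0.232  0.023] z [0.017 0.028]
side red [474.6 267.8] 56 [ 0.796 -0.242  0.023] z [0.018 0.027]
side red [509.1 270. ] 67 [ 0.855 -0.292  0.023] z [0.017 0.027]
side red [500.8 282. ] 65 [ 0.815 -0.302  0.024] z [0.018 0.027]
side red [528.  296.9] 68 [ 0.836 -0.362  0.022] z [0.016 0.028]
side red [543. 296.] 68 [ 0.865 -0.381  0.023] z [0.018 0.028]
side red [522.2 307.2] 73 [ 0.805 -0.371  0.024] z [0.017 0.028]
```

View pics/crops.png

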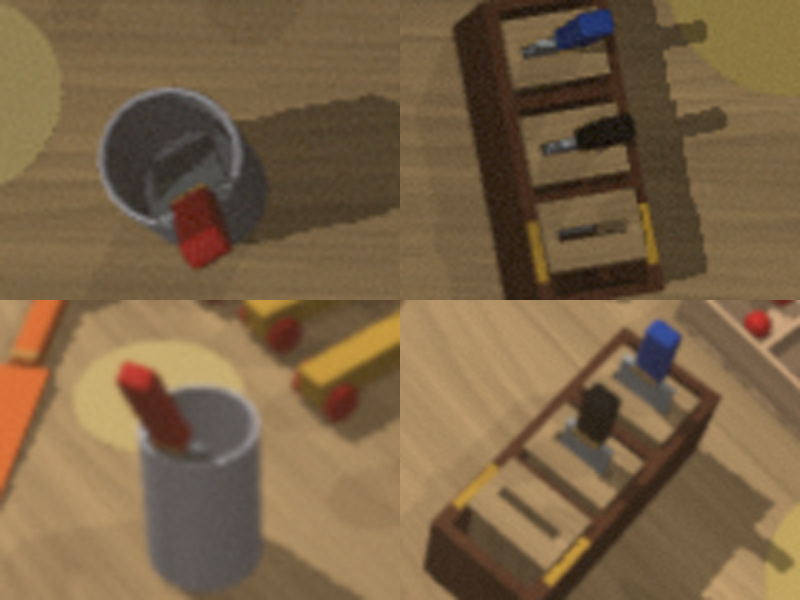

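The crops show the paddle leaning back flat against the rim, towards image bottom (the robot). The free slot is dark at about top pixel (447,214.5), above the midpoint of the patches (447.6,217.7), so it sits off towards the black scraper. Next I measure all of these precisely.

Run:
```python
from h import *
T=np.load('top0.npz'); S=np.load('side0.npz')
H={n:cv2.cvtColor(Z['im'],cv2.COLOR_RGB2HSV).astype(int) for n,Z in(('top',T),('side',S))}
P={n:cloud(n,Z['d']) for n,Z in(('top',T),('side',S))}
def redc(n,box):
    x,y,w,h=box; M=np.zeros(H[n].shape[:2],bool); h_=H[n][y:y+h,x:x+w]
    M[y:y+h,x:x+w]=((h_[...,0]<8)|(h_[...,0]>172))&(h_[...,1]>120); return M
A=[]
for n,b in(('top',(205,165,45,45)),('side',(262,132,35,40))):
    M=redc(n,b); q=P[n][M]; q=q[(q[:,2]>.11)&(q[:,2]<.22)]; A.append(q)
    c=q.mean(0); u,s,vt=np.linalg.svd(q-c); print(n,len(q),'c',c.round(4),'axis',vt[0].round(3),'n',vt[2].round(3),s.round(3), 'zmax',np.percentile(q[:,2],98), q[q[:,2]>.195].mean(0).round(4))
# rim
for n,b in(('top',(195,145,60,60)),('side',(265,135,50,70))):
    x,y,w,h=b; q=P[n][y:y+h,x:x+w].reshape(-1,3); hs=H[n][y:y+h,x:x+w].reshape(-1,3)
    k=(abs(q[:,2]-.110)<.004)&(hs[:,1]<90); q=q[k]; B=np.c_[2*q[:,:2],np.ones(len(q))]; 
    for _ in range(4):
        s=np.linalg.lstsq(np.c_[2*q[:,:2],np.ones(len(q))],(q[:,:2]**2).sum(1),rcond=None)[0]; r=np.sqrt(s[2]+s[0]**2+s[1]**2)
        e=abs(np.hypot(*(q[:,:2]-s[:2]).T)-r); q=q[e<max(.003,np.median(e)*2)]
    print('rim',n,len(q),s[:2].round(4),'r',r.round(4),q[:,2].mean())
# lid disc & knob
for n,c in(('top',(325,192)),('side',(331,245))):
    x,y=c; w=30; q=P[n][y-w:y+w,x-w:x+w]; hs=H[n][y-w:y+w,x-w:x+w]
    k=(hs[...,1]>150)&(abs(hs[...,0]-25)<8); d=q[k]; con=cv2.findContours(k.astype(np.uint8),0,1)[0]; con=max(con,key=cv2.contourArea).reshape(-1,2)+[x-w,y-w]
    pts=onz(n,con,.014); (cx,cy),r=cv2.minEnclosingCircle(pts[:,:2].astype(np.float32)); print('lid',n,cx,cy,r,'zmed',np.median(d[:,2]))
    kk=(hs[...,2]<60)&(q[...,2]>.04); d=q[kk]; print(' knob',len(d),d.mean(0).round(4) if len(d) else '')
# block
for n,p in(('top',[(464.3,214.9),(430.9,220.4)]),('side',[(408,350.9),(375.7,325)])): print('patch',n,onz(n,p,.08).round(4))
for n,b in(('top',(434,205,28,20)),('side',(377,322,30,25))):
    x,y,w,h=b; g=cv2.cvtColor(T['im'] if n=='top' else S['im'],cv2.COLOR_RGB2GRAY)[y:y+h,x:x+w]
    print(n);print('\n'.join(' '.join('%3d'%v for v in r) for r in g))
```

```text
top 178 c [0.5569 0.1836 0.189 ] axis [-0.454 -0.276  0.847] n [0.726 0.435 0.532] [0.316 0.077 0.048] zmax 0.2074520614408959 [0.5485 0.1788 0.2036]
side 153 c [0.5566 0.1761 0.1784] axis [ 0.402  0.122 -0.907] n [-0.628 -0.685 -0.37 ] [0.309 0.064 0.049] zmax 0.20525177119114255 [0.5469 0.1746 0.2017]
rim top 155 [0.6052 0.2146] r 0.0351 0.10954748653790089
rim side 98 [0.6059 0.2121] r 0.0353 0.10879404037012902
lid top 0.5722143650054932 -0.008015546947717667 0.04287981241941452 zmed 0.013917589817851406
 knob 74 [ 0.5717 -0.0068  0.0478]
lid side 0.5722151398658752 -0.008735020644962788 0.04302191361784935 zmed 0.013357505237302947
 knob 54 [ 0.5695 -0.0122  0.0465]
patch top [[ 0.5207 -0.3108  0.08  ]
 [ 0.5072 -0.2365  0.08  ]]
patch side [[ 0.5213 -0.313   0.08  ]
 [ 0.5063 -0.2395  0.08  ]]
top
 66  68  81  93  97  95  95  98 107 106 107 106 109 108 108 106 105 102  98  94  95  95  94  94  97  99  98  45
 94  93  96 104  95  99 101 106 106 105 107 102 101 104 102  98 100  95  97  97  96  99  98 102 104  99 101  84
 99  99 100 101  95  98  96 105 103 107 106 108 108 105 104 1
[... 4259 characters left out ...]
  72  76  93 113 130 139 141 142 142 144 145 150 146 149 147 147 141 130 112  95  82  75  83 101 122
 78  76  76  73  70  72  72  79  89 105 123 135 140 143 142 144 145 147 147 147 148 145 143 131 117  95  86  95 112 129
 77  76  78  75  72  69  74  75  76  87 103 119 133 140 144 143 143 146 146 149 149 147 146 145 138 122 110 124 134 142
 78  75  79  72  70  71  71  73  72  76  82  98 117 131 141 142 144 144 144 145 148 145 147 147 143 137 134 141 152 151
 77  75  76  75  71  73  70  72  72  71  73  77  92 111 129 140 141 139 143 145 147 148 146 147 148 148 145 149 154 154
 74  72  75  73  75  72  75  72  68  74  73  74  81  91 112 129 140 142 143 144 145 148 148 147 147 148 146 147 152 151
```

```bash
cat >> h.py <<'E'
from scipy.spatial.transform import Rotation as Ro
def state():
    s=readout.get_state(); q=np.array(s['ee_rot']); return s,np.array(s['position']),Ro.from_quat(q[[1,2,3,0]])
def plan(pT,RT,N=None):
    "equal rows (dp in 0.2 m, rot in 0.1 rad) taking the tool to pT,RT"
    s,p,R=state(); w=(R.inv()*RT).as_rotvec(); D=np.array(pT)-p
    N=N or int(max(np.ceil(np.linalg.norm(D)/.045),np.ceil(abs(w).max()/.1),1))
    M=sum((R*Ro.from_rotvec(w*k/N)).as_matrix() for k in range(N))
    dp=np.linalg.solve(M,D)
    print('N',N,'dp',(dp/.2).round(4),'rot',(w/N/.1).round(3),'| total mm',(R.inv().apply(D)*1000).round(1),'deg',np.degrees(w).round(2))
def toolR(yaw,tilt=0):
    y=np.array([np.cos(yaw),np.sin(yaw),0]); z=np.array([0,0,-1.]); x=np.cross(y,z)
    return Ro.from_matrix(np.c_[x,y,z])*Ro.from_rotvec([-tilt,0,0])
E
python3 - <<'E'
from h import *
yaw=np.radians(31.5); R=toolR(yaw,np.radians(25)); g=np.array([.5598,.1853,.1727]); z=R.as_matrix()[:,2]
print(R.as_matrix().round(3)); print('pre',g-z*.144,'grasp',g-z*.054); plan(g-z*.144,R)
# slot outlines
T=np.load('top0.npz'); S=np.load('side0.npz')
for n,Z,b in(('top',T,(436,208,24,12)),('side',S,(383,324,25,20))):
    x,y,w,h=b; g=cv2.cvtColor(Z['im'],cv2.COLOR_RGB2GRAY)
    M=(g<(87 if n=='top' else 112)).astype(np.uint8); N,L,st,c=cv2.connectedComponentsWithStats(M)
    i=L[214,447] if n=='top' else L[334,393]; print(n,st[i],c[i]); v,u=np.nonzero(L==i)
    q=onz(n,np.c_[u,v],.08); m=q.mean(0); e=np.linalg.eigh(np.cov(q[:,:2].T)); print('slot',m.round(4),'axis',e[1][:,1].round(3),'len,wid',np.sqrt(12*e[0]).round(4))
# bay midpoint/axes
A=np.array([[.5207,-.3108],[.5213,-.3130]]).mean(0);B=np.array([[.5072,-.2365],[.5063,-.2395]]).mean(0)
print('mid',(A+B)/2,'yaw deg',np.degrees(np.arctan2(*(B-A)[::-1]))-90)
E
```

```text
[[-0.522  0.773  0.36 ]
 [ 0.853  0.474  0.221]
 [ 0.     0.423 -0.906]]
pre [0.50791085 0.15350229 0.30320832] grasp [0.54034157 0.17337586 0.22164062]
N 10 dp [-0.2173 -0.0552 -0.0064] rot [-0.426 -0.123  0.555] | total mm [-3.882e+02 -2.129e+02  2.000e-01] deg [-24.43  -7.04  31.81]
top [437 210  22   8  89] [447.2247191  213.59550562]
slot [ 0.5228 -0.2729  0.08  ] axis [-0.182  0.983] len,wid [0.0092 0.0485]
side [385 326  21  18  98] [394.89795918 334.2244898 ]
slot [ 0.5233 -0.2744  0.08  ] axis [-0.191  0.982] len,wid [0.0079 0.0461]
mid [ 0.513875 -0.27495 ] yaw deg 10.914280611331066
```

Request:
{"method": "servo_tool", "body": {
  "moves": [
    {"dp": [-0.217, -0.055, -0.006], "delta_rot": [-0.426, -0.123, 0.555], "fingers": 1},
    {"dp": [-0.217, -0.055, -0.006], "delta_rot": [-0.426, -0.123, 0.555], "fingers": 1},
    {"dp": [-0.217, -0.055, -0.006], "delta_rot": [-0.426, -0.123, 0.555], "fingers": 1},
    {"dp": [-0.217, -0.055, -0.006], "delta_rot": [-0.426, -0.123, 0.555], "fingers": 1},
    {"dp": [-0.217, -0.055, -0.006], "delta_rot": [-0.426, -0.123, 0.555], "fingers": 1}
  ]
}}

```text
clock: 0.6
position: [0.4071, 0.3518, 0.3086]
ee_rot: [0.054, 0.358, 0.927, 0.097]
contact_force: [0.9, 1.0, 0.5]
width: 0.0853
gripper_force: 0.0
```

Request:
{"method": "servo_tool", "body": {
  "moves": [
    {"dp": [-0.217, -0.055, -0.006], "delta_rot": [-0.426, -0.123, 0.555], "fingers": 1},
    {"dp": [-0.217, -0.055, -0.006], "delta_rot": [-0.426, -0.123, 0.555], "fingers": 1},
    {"dp": [-0.217, -0.055, -0.006], "delta_rot": [-0.426, -0.123, 0.555], "fingers": 1},
    {"dp": [-0.217, -0.055, -0.006], "delta_rot": [-0.426, -0.123, 0.555], "fingers": 1},
    {"dp": [0, 0, 0], "delta_rot": [0, 0, 0], "fingers": 1}
  ]
}}

```text
clock: 1.1
position: [0.4933, 0.1913, 0.3048]
ee_rot: [0.097, 0.458, 0.867, 0.17]
contact_force: [-0.2, 0.5, -0.5]
width: 0.0856
gripper_force: 0.0
```

Run:
```python
from h import *
R=toolR(np.radians(31.5),np.radians(25)); g=np.array([.5598,.1853,.1727]); z=R.as_matrix()[:,2]
s,p,_=state(); print(s['clock'],p,s['contact_force'].round(2)); plan(g-z*.144,R)
```

```text
1.1 [0.49331404 0.19131171 0.30481568] [-0.16  0.53 -0.52]
N 1 dp [-0.1972 -0.0465 -0.008 ] rot [-0.425 -0.081  0.484] | total mm [-39.4  -9.3  -1.6] deg [-2.43 -0.47  2.77]
```

Request:
{"method": "servo_tool", "body": {
  "moves": [
    {"dp": [-0.197, -0.046, -0.008], "delta_rot": [-0.425, -0.081, 0.484], "fingers": 1},
    {"dp": [0, 0, 0], "delta_rot": [0, 0, 0], "fingers": 1}
  ]
}}

```text
clock: 1.3
position: [0.5077, 0.1558, 0.3034]
ee_rot: [0.105, 0.476, 0.853, 0.189]
contact_force: [-0.1, 0.5, 0.3]
width: 0.0852
gripper_force: 0.0
```

Run:
```python
from h import *
R=toolR(np.radians(31.5),np.radians(25)); g=np.array([.5598,.1853,.1727]); z=R.as_matrix()[:,2]
s,p,_=state(); print(s['clock'],p,s['contact_force'].round(2)); plan(g-z*.144,R); plan(g-z*.054,R,5)
T=grab('top','top1')[0]; S=grab('side','side1')[0]
a=cv2.resize(T[110:260,150:350],(400,300)); b=cv2.resize(S[60:210,200:400],(400,300)); cv2.imwrite('pics/pre.png',np.hstack([a,b])[:,:,::-1])
```

```text
1.3 [0.50770066 0.15583296 0.30335439] [-0.13  0.47  0.29]
N 1 dp [-0.0105 -0.005  -0.0016] rot [ 0.002 -0.021  0.029] | total mm [-2.1 -1.  -0.3] deg [ 0.01 -0.12  0.17]
N 5 dp [-0.0022 -0.001   0.0897] rot [ 0.    -0.004  0.006] | total mm [-2.3 -1.  89.7] deg [ 0.01 -0.12  0.17]
```

View pics/pre.png

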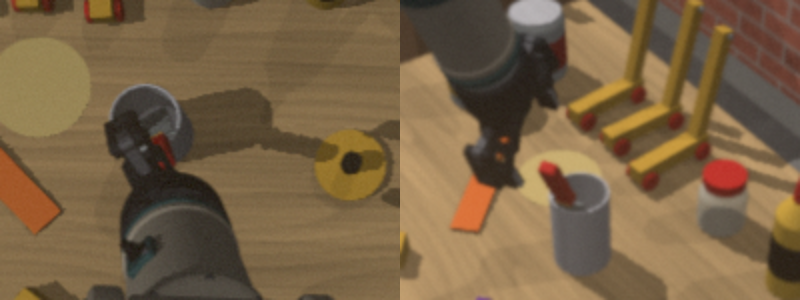

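The gripper is above the pot. In the top crop the red handle shows right of the fingers, at (165,150). I check by projecting the known tool points into both pictures.

Run:
```python
from h import *
s,p,R=state(); m=R.as_matrix(); 
pts=[p,p+m[:,2]*.06+m[:,1]*.05,p+m[:,2]*.06-m[:,1]*.05,p+m[:,2]*.144,p+m[:,2]*.109]
for n,o in(('top',(150,110,0)),('side',(200,60,400))):
    q=proj(n,pts); print(n,q.round(1).tolist(),'crop',((q-o[:2])*2+[o[2],0]).round().tolist())
H=cv2.cvtColor(np.load('top1.npz')['im'],cv2.COLOR_RGB2HSV).astype(int)
for n in('top','side'):
    Z=np.load(n+'1.npz'); H=cv2.cvtColor(Z['im'],cv2.COLOR_RGB2HSV).astype(int); P=cloud(n,Z['d'])
    M=((H[...,0]<8)|(H[...,0]>172))&(H[...,1]>120); b=np.zeros_like(M); 
    if n=='top': b[165:210,205:250]=1
    else: b[132:172,262:297]=1
    q=P[M&b]; q=q[(q[:,2]>.12)&(q[:,2]<.22)]; v=(q-(p+m[:,2]*.144))@m; print(n,len(q),'tool-frame dev mm: med',(np.median(v,0)*1e3).round(1),'5/95',(np.percentile(v,[5,95],axis=0)*1e3).round(1).tolist())
```

```text
top [[231.5, 209.0], [213.7, 174.6], [244.3, 222.1], [226.9, 187.4], [227.9, 191.9]] crop [[163.0, 198.0], [127.0, 129.0], [189.0, 224.0], [154.0, 155.0], [156.0, 164.0]]
side [[257.3, 117.1], [274.8, 110.8], [255.8, 152.1], [275.3, 148.3], [271.4, 141.5]] crop [[515.0, 114.0], [550.0, 102.0], [512.0, 184.0], [551.0, 177.0], [543.0, 163.0]]
top 67 tool-frame dev mm: med [-12.9   4.6  -5.6] 5/95 [[-15.7, -5.8, -35.7], [-3.6, 6.6, 34.3]]
side 166 tool-frame dev mm: med [-14.1  -7.2 -12.6] 5/95 [[-18.0, -11.1, -36.5], [-1.5, 1.2, 35.7]]
```

Run:
```python
from h import *
s,p,R=state(); m=R.as_matrix(); g=np.array([.5598,.1853,.1727])
for n in('top','side'):
    Z=np.load(n+'0.npz'); H=cv2.cvtColor(Z['im'],cv2.COLOR_RGB2HSV).astype(int); P=cloud(n,Z['d'])
    M=((H[...,0]<8)|(H[...,0]>172))&(H[...,1]>120); b=np.zeros_like(M,dtype=np.uint8)
    if n=='top': b[165:210,205:250]=1
    else: b[132:172,262:297]=1
    M=(M&(b>0)); q=P[M]; q=q[(q[:,2]>.12)&(q[:,2]<.22)]; v=(q-g)@m*1e3
    print(n,len(q))
    for lo in range(-40,40,10):
        k=(v[:,2]>=lo)&(v[:,2]<lo+10)
        if k.sum()>3: print(lo,k.sum(),'x',np.percentile(v[k,0],[5,50,95]).round(1),'y',np.percentile(v[k,1],[5,50,95]).round(1))
```

```text
top 178
-40 89 x [-8.2  0.5  9.4] y [-6.3  0.4  6.6]
-30 17 x [-9.6 -0.8  7.5] y [2.6 7.1 7.5]
-20 15 x [-8.4 -1.9  7.7] y [5.9 7.3 7.9]
-10 11 x [-8.6  0.2  8.9] y [5.9 7.6 8.3]
0 13 x [-9.  -1.   7.1] y [5.8 7.4 8. ]
10 9 x [-4.8  3.   7.5] y [7.4 7.9 8.2]
20 12 x [-8.2 -0.9  5.9] y [7.1 7.9 8.2]
30 11 x [-8.2 -0.4  8.9] y [5.9 7.9 8.4]
side 153
-40 50 x [-10.4  -1.7   7.8] y [-8.7 -2.1  4.3]
-30 20 x [-11.5  -8.6   1. ] y [-9.6 -8.1 -1.8]
-20 12 x [-12.5 -10.2  -0. ] y [-9.5 -6.8 -1.3]
-10 17 x [-12.6 -10.8  -0.6] y [-9.  -6.5  2.2]
0 12 x [-11.5 -10.4  -3. ] y [-9.  -7.6  2.3]
10 14 x [-12.4 -10.8   2.2] y [-8.8 -6.6  0.5]
20 13 x [-12.4 -10.8  -0.2] y [-8.9 -6.6  1.9]
30 11 x [-12.3 -10.8  -0.5] y [-9.6 -3.8  2.7]
```

Handle measurements agree with the computed grasp point to within 1 mm in both views, so I approach and grip.

Request:
{"method": "servo_tool", "body": {
  "moves": [
    {"dp": [-0.003, -0.001, 0.09], "delta_rot": [0, 0, 0], "fingers": 1},
    {"dp": [-0.003, -0.001, 0.09], "delta_rot": [0, 0, 0], "fingers": 1},
    {"dp": [-0.003, -0.001, 0.09], "delta_rot": [0, 0, 0], "fingers": 1},
    {"dp": [-0.003, -0.001, 0.09], "delta_rot": [0, 0, 0], "fingers": 1},
    {"dp": [-0.002, -0.001, 0.09], "delta_rot": [0, 0, 0], "fingers": 1}
  ]
}}

```text
clock: 1.9
position: [0.5396, 0.1784, 0.2215]
ee_rot: [0.104, 0.472, 0.854, 0.19]
contact_force: [-0.1, 0.4, -0.2]
width: 0.0857
gripper_force: 0.0
```

Request:
{"method": "servo_tool", "body": {
  "moves": [
    {"dp": [0, 0, 0], "delta_rot": [0, 0, 0], "fingers": 1},
    {"dp": [0, 0, 0], "delta_rot": [0, 0, 0], "fingers": 0.5},
    {"dp": [0, 0, 0], "delta_rot": [0, 0, 0], "fingers": 0.25},
    {"dp": [0, 0, 0], "delta_rot": [0, 0, 0], "fingers": 0},
    {"dp": [0, 0, 0], "delta_rot": [0, 0, 0], "fingers": 0}
  ],
  "force": 80
}}

```text
clock: 2.4
position: [0.5402, 0.1763, 0.2231]
ee_rot: [0.105, 0.473, 0.854, 0.191]
contact_force: [-0.4, 0.2, -1.4]
width: 0.0282
gripper_force: 0.0
```

Request:
{"method": "servo_tool", "body": {
  "moves": [
    {"dp": [0, 0, 0], "delta_rot": [0, 0, 0], "fingers": 0},
    {"dp": [0, 0, 0], "delta_rot": [0, 0, 0], "fingers": 0}
  ]
}}

```text
clock: 2.6
position: [0.5401, 0.1761, 0.2228]
ee_rot: [0.105, 0.474, 0.854, 0.19]
contact_force: [-1.6, -0.8, 2.9]
width: 0.015
gripper_force: 77.8
```

Request:
{"method": "servo_tool", "body": {
  "moves": [
    {"dp": [0, 0, -0.05], "delta_rot": [0, 0, 0], "fingers": 0},
    {"dp": [0, 0, -0.15], "delta_rot": [0, 0, 0], "fingers": 0},
    {"dp": [0, 0, -0.2], "delta_rot": [0, 0, 0], "fingers": 0},
    {"dp": [0, 0, -0.2], "delta_rot": [0, 0, 0], "fingers": 0},
    {"dp": [0, 0, -0.15], "delta_rot": [0, 0, 0], "fingers": 0}
  ]
}}

```text
clock: 3.1
position: [0.4853, 0.1419, 0.3606]
ee_rot: [0.106, 0.473, 0.853, 0.19]
contact_force: [0.4, 0.6, -0.4]
width: 0.0149
gripper_force: 78.5
```

Run:
```python
from h import *
s,p,_=state(); print(s['clock'],p,s['contact_force'].round(2),s['width'],s['gripper_force'],s['qpos'].round(2))
R=toolR(np.radians(10.9)); plan([.50,-.02,.40],R)
```

```text
3.1 [0.48532097 0.14185639 0.36059322] [ 0.43  0.64 -0.37] 0.014935178196893186 78.53539824485779 [ 0.02 -0.03  1.8   0.26  1.01 -0.64]
N 5 dp [-0.154  -0.0392 -0.0538] rot [ 0.868 -0.162  0.723] | total mm [-145.1  -49.5  -66.8] deg [24.86 -4.63 20.72]
```

Request:
{"method": "servo_tool", "body": {
  "moves": [
    {"dp": [-0.1, -0.025, -0.034], "delta_rot": [0.542, -0.101, 0.452], "fingers": 0},
    {"dp": [-0.1, -0.025, -0.034], "delta_rot": [0.542, -0.101, 0.452], "fingers": 0},
    {"dp": [-0.1, -0.025, -0.034], "delta_rot": [0.542, -0.101, 0.452], "fingers": 0},
    {"dp": [-0.1, -0.025, -0.034], "delta_rot": [0.542, -0.101, 0.452], "fingers": 0},
    {"dp": [-0.1, -0.025, -0.034], "delta_rot": [0.542, -0.101, 0.452], "fingers": 0}
  ]
}}

```text
clock: 3.6
position: [0.5, 0.0363, 0.3812]
ee_rot: [0.039, 0.582, 0.809, 0.071]
contact_force: [1.1, -0.2, -0.2]
width: 0.0149
gripper_force: 78.4
```

Request:
{"method": "servo_tool", "body": {
  "moves": [
    {"dp": [-0.1, -0.025, -0.034], "delta_rot": [0.542, -0.101, 0.452], "fingers": 0},
    {"dp": [-0.1, -0.025, -0.034], "delta_rot": [0.542, -0.101, 0.452], "fingers": 0},
    {"dp": [-0.1, -0.025, -0.034], "delta_rot": [0.542, -0.101, 0.452], "fingers": 0},
    {"dp": [0, 0, 0], "delta_rot": [0, 0, 0], "fingers": 0},
    {"dp": [0, 0, 0], "delta_rot": [0, 0, 0], "fingers": 0}
  ]
}}

```text
clock: 4.1
position: [0.5008, -0.0252, 0.3983]
ee_rot: [-0.001, 0.637, 0.771, 0.0]
contact_force: [-0.4, 0.2, -1.3]
width: 0.015
gripper_force: 78.5
```

Run:
```python
from h import *
s,p,_=state(); print(s['clock'],p,s['contact_force'].round(2),s['width'],s['gripper_force'],s['qpos'].round(2))
R=toolR(np.radians(10.9)); plan([.50,-.02,.40],R)
T=grab('top','top2')[0]; S=grab('side','side2')[0]
a=cv2.resize(T[100:250,220:420],(400,300)); b=cv2.resize(S[100:325,200:500],(400,300)); cv2.imwrite('pics/held.png',np.hstack([a,b])[:,:,::-1])
```

```text
4.1 [ 0.50081008 -0.02517716  0.39829684] [-0.44  0.25 -1.33] 0.015039446615249051 78.5024893283844 [-0.19  0.12  1.47  0.    1.55 -0.38]
N 1 dp [ 0.0262  0.0009 -0.0085] rot [-0.012 -0.018 -0.001] | total mm [ 5.2  0.2 -1.7] deg [-0.07 -0.1  -0.01]
```

View pics/held.png

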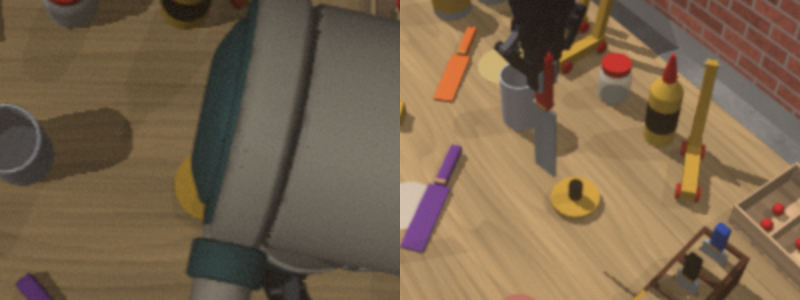

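The side crop shows the paddle held: red handle at (545,80), grey blade hanging down to its tip at about (545,172). The arm hides it in the top view. I measure the blade in the tool frame from side depth.

```bash
cat >> h.py <<'E'
def blade(n,d):
    s,p,R=state(); m=R.as_matrix(); P=cloud(n,d); v=(P-p)@m*1e3
    k=(d>0)&(abs(v[...,0])<45)&(abs(v[...,1])<30)&(v[...,2]>155)&(v[...,2]<265)&(P[...,2]>.085)
    q=v[k]; print(n,len(q))
    for lo in range(155,265,10):
        j=(q[:,2]>=lo)&(q[:,2]<lo+10)
        if j.sum()>3: print(lo,j.sum(),'x',np.percentile(q[j,0],[3,50,97]).round(1),'y',np.percentile(q[j,1],[5,50,95]).round(1))
    if len(q)>20:
        A=np.c_[q,np.ones(len(q))]; j=(q[:,2]<225)
        c=np.linalg.lstsq(np.c_[q[j][:,0],q[j][:,2]-230,np.ones(j.sum())],q[j][:,1],rcond=None)[0]; print('face y = %.3f x + %.3f (z-230) + %.2f'%tuple(c), 'zmax',np.percentile(q[:,2],[98,100]))
    return k
E
python3 - <<'E'
from h import *
blade('side',np.load('side2.npz')['d'])
E
```

```text
side 487
155 60 x [-24.4  -7.4  13.8] y [-3.3 -2.1 -0. ]
165 64 x [-23.9  -9.9  13.1] y [-3.6 -2.2  1.1]
175 60 x [-24.2  -6.3  13.1] y [-3.2 -2.1  0. ]
185 58 x [-24.5  -7.3  14.4] y [-3.3 -2.1 -0.2]
195 59 x [-24.2  -7.7  13.6] y [-3.3 -2.2  1.9]
205 55 x [-24.8  -6.6  13.9] y [-3.4 -2.2  0.1]
215 55 x [-24.2  -8.6  15.2] y [-3.2 -2.2  0.1]
225 54 x [-24.5  -8.2  12.2] y [-3.  -2.1  1.7]
235 22 x [-24.4  -6.3  11.9] y [-3.  -2.   0.2]
face y = -0.033 x + 0.000 (z-230) + -2.15 zmax [237.02861935 240.46500118]
```

Run:
```python
from h import *
plan([.5219,-.2693,.35],toolR(np.radians(10.8)),8)
```

```text
N 8 dp [-0.1528 -0.0156  0.03  ] rot [-0.002 -0.002  0.003] | total mm [-244.4  -25.2   47.8] deg [-0.09 -0.1   0.15]
```

Request:
{"method": "servo_tool", "body": {
  "moves": [
    {"dp": [-0.153, -0.016, 0.03], "delta_rot": [0, 0, 0], "fingers": 0},
    {"dp": [-0.153, -0.016, 0.03], "delta_rot": [0, 0, 0], "fingers": 0},
    {"dp": [-0.153, -0.016, 0.03], "delta_rot": [0, 0, 0], "fingers": 0},
    {"dp": [-0.153, -0.016, 0.03], "delta_rot": [0, 0, 0], "fingers": 0},
    {"dp": [-0.153, -0.016, 0.03], "delta_rot": [0, 0, 0], "fingers": 0}
  ]
}}

```text
clock: 4.7
position: [0.5138, -0.1785, 0.3681]
ee_rot: [-0.001, 0.636, 0.772, 0.0]
contact_force: [1.0, 0.4, -1.1]
width: 0.0151
gripper_force: 78.5
```

Request:
{"method": "servo_tool", "body": {
  "moves": [
    {"dp": [-0.153, -0.016, 0.03], "delta_rot": [0, 0, 0], "fingers": 0},
    {"dp": [-0.153, -0.016, 0.03], "delta_rot": [0, 0, 0], "fingers": 0},
    {"dp": [-0.153, -0.016, 0.03], "delta_rot": [0, 0, 0], "fingers": 0},
    {"dp": [0, 0, 0], "delta_rot": [0, 0, 0], "fingers": 0},
    {"dp": [0, 0, 0], "delta_rot": [0, 0, 0], "fingers": 0}
  ]
}}

```text
clock: 5.2
position: [0.5218, -0.2699, 0.3498]
ee_rot: [-0.002, 0.637, 0.771, 0.0]
contact_force: [0.5, 0.7, -1.1]
width: 0.015
gripper_force: 78.5
```

Run:
```python
from h import *
T=grab('top','top3'); S=grab('side','side3')
s,p,_=state(); print(s['clock'],p,s['contact_force'].round(2),s['moment'].round(2),s['qpos'].round(2))
plan([.5219,-.2693,.35],toolR(np.radians(10.8)))
blade('side',S[1]); blade('top',T[1])
b=cv2.resize(S[0][230:380,330:530],(400,300),interpolation=2); a=cv2.resize(T[0][130:280,380:580],(400,300)); cv2.imwrite('pics/over.png',np.hstack([a,b])[:,:,::-1])
```

```text
5.3 [ 0.52195806 -0.26910289  0.35049502] [ 0.22  0.11 -1.46] [-0.02 -0.05 -0.04] [-0.59  0.27  1.39  0.    1.48 -0.79]
N 1 dp [-0.0009 -0.0005  0.0025] rot [-0.01  -0.016  0.031] | total mm [-0.2 -0.1  0.5] deg [-0.06 -0.09  0.18]
side 536
155 75 x [-22.7  -2.8  15. ] y [-3.5 -2.3 -0.9]
165 66 x [-21.5  -4.9  14.8] y [-3.3 -2.2 -1. ]
175 66 x [-22.4  -5.1  14.4] y [-3.4 -2.3 -1.2]
185 64 x [-22.7  -3.   13.8] y [-3.6 -2.3 -1.1]
195 63 x [-22.6  -3.8  15. ] y [-3.4 -2.2 -0.8]
205 61 x [-22.5  -7.   14.4] y [-3.4 -2.1 -1. ]
215 58 x [-22.5  -3.6  13.8] y [-3.3 -2.2 -1.2]
225 56 x [-22.8  -4.2  14. ] y [-3.7 -2.1 -1.1]
235 27 x [-23.   -4.6  14.1] y [-2.9 -2.1 -0.5]
face y = -0.020 x + 0.001 (z-230) + -2.28 zmax [237.15322801 242.00856574]
top 41
155 6 x [16.1 16.3 16.8] y [-2.6 -0.7  1.3]
165 5 x [16.  16.5 16.8] y [-2.  -0.2  1.4]
175 5 x [16.5 17.  17. ] y [-2.6 -1.   0.8]
185 5 x [16.1 16.4 17.1] y [-2.5 -0.7  1.6]
195 5 x [14.9 16.1 16.7] y [-1.8 -0.3  0.3]
205 5 x [15.9 16.2 16.5] y [-3.1 -1.2  0.5]
215 6 x [14.8 16.3 17. ] y [-2.4 -0.3  1.5]
face y = -0.475 x + -0.010 (z-230) + 6.65 zmax [234.3901575  237.04448884]
```

View pics/over.png

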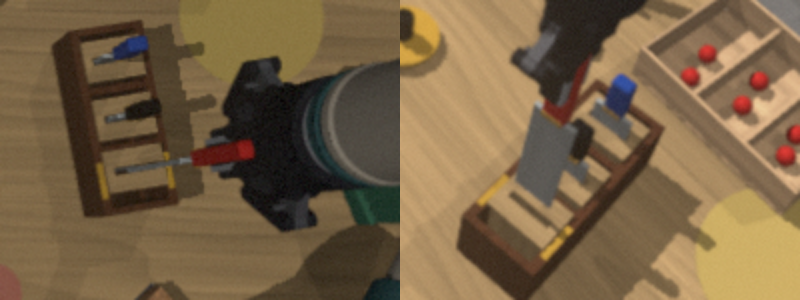

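The blade hangs over the free slot in both views. Its centre lies at tool x ≈ -4, y ≈ 0 mm, aligned with the slot to within a millimetre. I go down gently and watch the force.

Request:
{"method": "servo_tool", "body": {
  "moves": [
    {"dp": [-0.005, 0.001, 0.05], "delta_rot": [0, 0, 0], "fingers": 0},
    {"dp": [0, 0, 0.05], "delta_rot": [0, 0, 0], "fingers": 0},
    {"dp": [0, 0, 0.025], "delta_rot": [0, 0, 0], "fingers": 0},
    {"dp": [0, 0, 0.015], "delta_rot": [0, 0, 0], "fingers": 0},
    {"dp": [0, 0, 0], "delta_rot": [0, 0, 0], "fingers": 0}
  ]
}}

```text
clock: 5.8
position: [0.5223, -0.2711, 0.3215]
ee_rot: [-0.001, 0.637, 0.771, -0.0]
contact_force: [0.5, -0.0, -0.8]
width: 0.0152
gripper_force: 78.5
```

Request:
{"method": "servo_tool", "body": {
  "moves": [
    {"dp": [0, 0, 0.015], "delta_rot": [0, 0, 0], "fingers": 0},
    {"dp": [0, 0, 0.015], "delta_rot": [0, 0, 0], "fingers": 0},
    {"dp": [0, 0, 0], "delta_rot": [0, 0, 0], "fingers": 0}
  ]
}}

```text
clock: 6.1
position: [0.5223, -0.2713, 0.3159]
ee_rot: [-0.001, 0.637, 0.771, -0.0]
contact_force: [-0.4, -1.0, -1.6]
width: 0.0152
gripper_force: 78.5
```

Request:
{"method": "servo_tool", "body": {
  "moves": [
    {"dp": [0, 0, 0.015], "delta_rot": [0, 0, 0], "fingers": 0},
    {"dp": [0, 0, 0.015], "delta_rot": [0, 0, 0], "fingers": 0},
    {"dp": [0, 0, 0], "delta_rot": [0, 0, 0], "fingers": 0}
  ]
}}

```text
clock: 6.4
position: [0.5222, -0.2712, 0.3097]
ee_rot: [-0.001, 0.637, 0.771, -0.0]
contact_force: [-0.3, -0.2, -1.2]
width: 0.015
gripper_force: 78.5
```

Request:
{"method": "servo_tool", "body": {
  "moves": [
    {"dp": [0, 0, 0.015], "delta_rot": [0, 0, 0], "fingers": 0},
    {"dp": [0, 0, 0.015], "delta_rot": [0, 0, 0], "fingers": 0},
    {"dp": [0, 0, 0], "delta_rot": [0, 0, 0], "fingers": 0}
  ]
}}

```text
clock: 6.7
position: [0.5222, -0.2713, 0.3037]
ee_rot: [-0.001, 0.637, 0.771, -0.0]
contact_force: [-0.2, 0.0, -1.4]
width: 0.0153
gripper_force: 78.5
```

No force with the tip 14 mm below the mouth, so the blade is in the slot. I carry on.

Request:
{"method": "servo_tool", "body": {
  "moves": [
    {"dp": [0, 0, 0.02], "delta_rot": [0, 0, 0], "fingers": 0},
    {"dp": [0, 0, 0.02], "delta_rot": [0, 0, 0], "fingers": 0},
    {"dp": [0, 0, 0.015], "delta_rot": [0, 0, 0], "fingers": 0},
    {"dp": [0, 0, 0.01], "delta_rot": [0, 0, 0], "fingers": 0},
    {"dp": [0, 0, 0], "delta_rot": [0, 0, 0], "fingers": 0}
  ]
}}

```text
clock: 7.2
position: [0.5223, -0.2713, 0.2908]
ee_rot: [-0.001, 0.637, 0.771, -0.0]
contact_force: [-0.5, -0.6, -0.2]
width: 0.015
gripper_force: 78.5
```

Request:
{"method": "servo_tool", "body": {
  "moves": [
    {"dp": [0, 0, 0.015], "delta_rot": [0, 0, 0], "fingers": 0},
    {"dp": [0, 0, 0.015], "delta_rot": [0, 0, 0], "fingers": 0},
    {"dp": [0, 0, 0.015], "delta_rot": [0, 0, 0], "fingers": 0}
  ]
}}

```text
clock: 7.5
position: [0.5224, -0.2714, 0.2821]
ee_rot: [-0.001, 0.637, 0.771, -0.0]
contact_force: [1.3, -1.1, -0.8]
width: 0.0154
gripper_force: 78.5
```

Request:
{"method": "servo_tool", "body": {
  "moves": [
    {"dp": [0, 0, 0.02], "delta_rot": [0, 0, 0], "fingers": 0},
    {"dp": [0, 0, 0.02], "delta_rot": [0, 0, 0], "fingers": 0}
  ]
}}

```text
clock: 7.7
position: [0.5224, -0.2716, 0.275]
ee_rot: [-0.0, 0.637, 0.771, -0.001]
contact_force: [-1.9, 0.5, 8.0]
width: 0.015
gripper_force: 79.7
```

Request:
{"method": "servo_tool", "body": {
  "moves": [
    {"dp": [0, 0, 0.015], "delta_rot": [0, 0, 0], "fingers": 0},
    {"dp": [0, 0, 0.015], "delta_rot": [0, 0, 0], "fingers": 0}
  ]
}}

```text
clock: 7.9
position: [0.5223, -0.2718, 0.2694]
ee_rot: [0.0, 0.637, 0.771, -0.001]
contact_force: [-1.8, -0.3, 6.1]
width: 0.0151
gripper_force: 79.4
```

Request:
{"method": "servo_tool", "body": {
  "moves": [
    {"dp": [0, 0, 0.02], "delta_rot": [0, 0, 0], "fingers": 0},
    {"dp": [0, 0, 0.02], "delta_rot": [0, 0, 0], "fingers": 0},
    {"dp": [0, 0, 0.015], "delta_rot": [0, 0, 0], "fingers": 0}
  ]
}}

```text
clock: 8.2
position: [0.5223, -0.272, 0.2583]
ee_rot: [0.0, 0.637, 0.771, -0.001]
contact_force: [-0.5, -0.3, 6.9]
width: 0.0153
gripper_force: 79.5
```

Request:
{"method": "servo_tool", "body": {
  "moves": [
    {"dp": [0, 0, 0.01], "delta_rot": [0, 0, 0], "fingers": 0},
    {"dp": [0, 0, 0.01], "delta_rot": [0, 0, 0], "fingers": 0}
  ]
}}

```text
clock: 8.4
position: [0.5223, -0.272, 0.2544]
ee_rot: [0.0, 0.637, 0.771, -0.001]
contact_force: [-1.5, -0.4, 5.3]
width: 0.0151
gripper_force: 79.5
```

Request:
{"method": "servo_tool", "body": {
  "moves": [
    {"dp": [0, 0, 0.01], "delta_rot": [0, 0, 0], "fingers": 0},
    {"dp": [0, 0, 0.01], "delta_rot": [0, 0, 0], "fingers": 0}
  ]
}}

```text
clock: 8.6
position: [0.5223, -0.272, 0.2505]
ee_rot: [0.0, 0.637, 0.771, -0.001]
contact_force: [-1.7, -0.0, 6.2]
width: 0.0151
gripper_force: 79.5
```

Request:
{"method": "servo_tool", "body": {
  "moves": [
    {"dp": [0, 0, 0.008], "delta_rot": [0, 0, 0], "fingers": 0},
    {"dp": [0, 0, 0.005], "delta_rot": [0, 0, 0], "fingers": 0}
  ]
}}

```text
clock: 8.8
position: [0.5224, -0.2722, 0.2496]
ee_rot: [0.001, 0.637, 0.771, -0.001]
contact_force: [-3.8, 0.8, 17.7]
width: 0.0147
gripper_force: 81.0
```

Request:
{"method": "servo_tool", "body": {
  "moves": [
    {"dp": [0, 0, 0.005], "delta_rot": [0, 0, 0], "fingers": 0},
    {"dp": [0, 0, 0], "delta_rot": [0, 0, 0], "fingers": 0}
  ]
}}

```text
clock: 9.0
position: [0.5224, -0.2721, 0.2496]
ee_rot: [0.001, 0.637, 0.771, -0.001]
contact_force: [-4.2, 0.9, 18.0]
width: 0.0151
gripper_force: 81.3
```

Run:
```python
from h import *
S=grab('side','side4'); s,p,R=state(); m=R.as_matrix(); print(s['clock'],p,s['contact_force'].round(2))
H=cv2.cvtColor(S[0],cv2.COLOR_RGB2HSV).astype(int); P=cloud('side',S[1]); g=p+m[:,2]*.12
M=((H[...,0]<8)|(H[...,0]>172))&(H[...,1]>120); q=P[M]; q=q[np.hypot(*(q[:,:2]-p[:2]).T)<.04]; print(len(q),'red z',np.percentile(q[:,2],[1,5,50,95]).round(4))
```

```text
9.05 [ 0.52235986 -0.27209885  0.24960209] [-4.29  0.26 16.83]
125 red z [0.1502 0.152  0.1804 0.2393]
```

Run:
```python
from h import *
for tag,tz in(('side2',(.5008,-.0252,.3983)),('side3',(.52195,-.2691,.3505)),('side4',(.52236,-.2721,.2496))):
    Z=np.load(tag+'.npz'); H=cv2.cvtColor(Z['im'],cv2.COLOR_RGB2HSV).astype(int); P=cloud('side',Z['d']); m=toolR(np.radians(10.8)).as_matrix()
    v=(P-np.array(tz))@m*1e3
    M=((H[...,0]<8)|(H[...,0]>172))&(H[...,1]>120)&(abs(v[...,0])<30)&(abs(v[...,1])<15)&(v[...,2]>-10)&(v[...,2]<200)&(Z['d']>0); q=v[M]
    print(tag,M.sum(),'tool z',np.percentile(q[:,2],[0,3,10,50,90,97,100]).round(1),'y',np.percentile(q[:,1],[5,50,95]).round(1),'x',np.percentile(q[:,0],[5,50,95]).round(1))
    W=(abs(v[...,0]+4)<25)&(abs(v[...,1]-2)<12)&(v[...,2]>60)&(v[...,2]<200)&(Z['d']>0)
    for lo in range(70,185,10):
        k=W&(v[...,2]>=lo)&(v[...,2]<lo+10)
        if k.sum()>3: print('  ',lo,k.sum(),'sat',np.median(H[k][:,1]),'x',np.percentile(v[k][:,0],[5,95]).round(1),'y',np.median(v[k][:,1]).round(1))
S=np.load('side4.npz')['im']; cv2.imwrite('pics/in.png',cv2.resize(S[220:370,330:530],(800,600),interpolation=2)[:,:,::-1])
```

```text
side2 317 tool z [  3.6  15.8  21.8  57.8  93.5  97.9 104.1] y [-9.5 -4.8  3.4] x [-14.7 -13.   -1.2]
   70 36 sat 168.5 x [-14.3  -8.5] y -4.3
   80 59 sat 173.0 x [-14.5   1.7] y -7.0
   90 54 sat 170.0 x [-14.4   3.3] y -7.3
   100 54 sat 129.5 x [-16.    5.7] y -7.7
   110 58 sat 36.5 x [-22.9  15.4] y -2.6
   120 74 sat 26.5 x [-23.4  13.8] y -2.8
   130 63 sat 26.0 x [-23.7  14.2] y -2.6
   140 66 sat 26.0 x [-23.1  13.6] y -2.7
   150 62 sat 28.5 x [-22.9  12.6] y -2.8
   160 64 sat 29.0 x [-22.7  12.2] y -2.6
   170 56 sat 29.0 x [-23.5  14.1] y -2.8
   180 63 sat 29.0 x [-23.2  12.5] y -2.8
side3 182 tool z [  5.3  23.9  30.   76.4  95.8  97.8 100.8] y [-9.  -6.4  0.6] x [-14.6 -13.1   1.6]
   70 20 sat 162.5 x [-14.6 -10.7] y -5.0
   80 45 sat 169.0 x [-14.5   3.7] y -7.9
   90 51 sat 171.0 x [-14.7   4. ] y -7.6
   100 63 sat 119.0 x [-20.8  11.5] y -7.8
   110 66 sat 28.0 x [-23.6  15.4] y -2.3
   120 83 sat 23.0 x [-22.9  14.1] y -2.7
   130 79 sat 24.0 x [-22.9  14.2] y -2.5
   140 80 sat 22.0 x [-22.7  14.1] y -2.5
   150 73 sat 23.0 x [-22.7  13.2] y -2.6
   160 63 sat 23.0 x [-20.5  13.5] y -2.5
   170 75 sat 22.0 x [-20.9  13.4] y -2.3
   180 62 sat 24.5 x [-22.   13.8] y -2.5
side4 119 tool z [ -2.5  22.8  30.6  74.3  95.5  98.2 100.5] y [-9.5 -6.1  0.1] x [-15.2 -13.6   1.6]
   70 15 sat 155.0 x [-14.8 -10.6] y -4.7
   80 25 sat 167.0 x [-14.6  -0. ] y -6.9
   90 45 sat 169.0 x [-14.9   5.2] y -6.6
   100 39 sat 123.0 x [-20.3  10.3] y -7.0
   110 45 sat 32.0 x [-22.7  15.2] y -2.2
   120 62 sat 24.0 x [-22.4  13.3] y -2.5
   130 53 sat 23.0 x [-22.3  14.2] y -2.3
   140 61 sat 22.0 x [-22.9  13.5] y -2.5
   150 53 sat 22.0 x [-21.7  13.5] y -2.6
   160 123 sat 97.0 x [-27.2  14.2] y -2.9
   170 65 sat 105.0 x [-27.5  19.9] y -4.4
```

View pics/in.png

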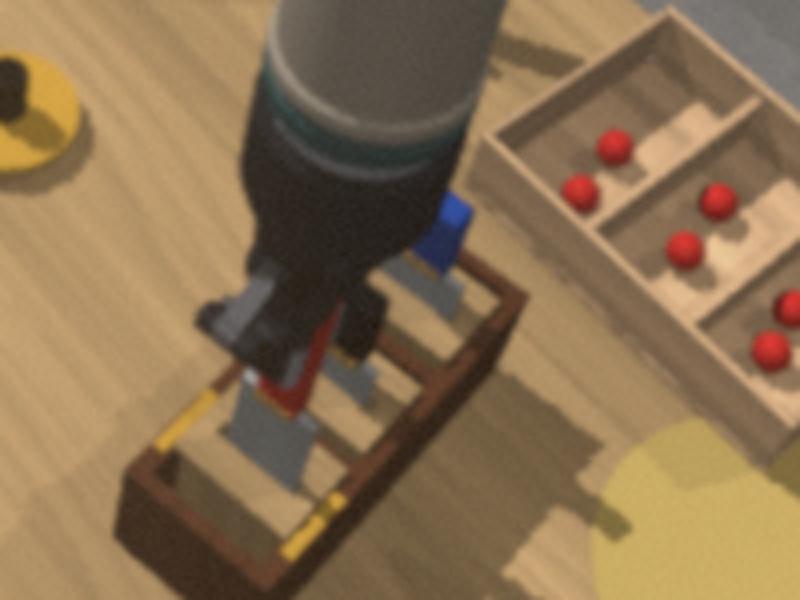

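The blade is home. The red/grey boundary is still 108 mm ahead of the TCP, so nothing slipped, and the tip is at about z = 11 mm (bottom is 10 mm). I release and rise.

Request:
{"method": "servo_tool", "body": {
  "moves": [
    {"dp": [0, 0, 0], "delta_rot": [0, 0, 0], "fingers": 0.6},
    {"dp": [0, 0, 0], "delta_rot": [0, 0, 0], "fingers": 0.6},
    {"dp": [0, 0, 0], "delta_rot": [0, 0, 0], "fingers": 0.6},
    {"dp": [0, 0, 0], "delta_rot": [0, 0, 0], "fingers": 0.6},
    {"dp": [0, 0, 0], "delta_rot": [0, 0, 0], "fingers": 0.6}
  ]
}}

```text
clock: 9.55
position: [0.5223, -0.2713, 0.2452]
ee_rot: [-0.001, 0.637, 0.771, -0.0]
contact_force: [-0.4, 0.5, 0.8]
width: 0.0514
gripper_force: 0.0
```

Request:
{"method": "servo_tool", "body": {
  "moves": [
    {"dp": [0, 0, -0.05], "delta_rot": [0, 0, 0], "fingers": 0.6},
    {"dp": [0, 0, -0.1], "delta_rot": [0, 0, 0], "fingers": 0.6},
    {"dp": [0, 0, -0.15], "delta_rot": [0, 0, 0], "fingers": 0.6},
    {"dp": [0, 0, -0.1], "delta_rot": [0, 0, 0], "fingers": 0.6},
    {"dp": [0, 0, -0.1], "delta_rot": [0, 0, 0], "fingers": 0.6}
  ]
}}

```text
clock: 10.05
position: [0.5226, -0.2714, 0.3476]
ee_rot: [0.0, 0.637, 0.771, -0.0]
contact_force: [-0.2, -0.8, -0.2]
width: 0.0512
gripper_force: 0.0
```

Run:
```python
from h import *
s,p,_=state(); print(s['clock'],p,s['qpos'].round(2))
S=grab('side','side5'); H=cv2.cvtColor(S[0],cv2.COLOR_RGB2HSV).astype(int); P=cloud('side',S[1])
M=((H[...,0]<8)|(H[...,0]>172))&(H[...,1]>120); q=P[M]; q=q[(np.hypot(*(q[:,:2]-[.523,-.274]).T)<.04)&(q[:,2]>.1)]; print(len(q),np.percentile(q[:,2],[1,5,50,95,99]).round(4),np.median(q,0))
t=q[q[:,2]>.224]; b=q[q[:,2]<.17]; print('top',t.mean(0).round(4),'low',b.mean(0).round(4))
# lid again by disc contour, and knob
for n in('side',):
    x,y=331,245; w=30; hs=H[y-w:y+w,x-w:x+w]; k=(hs[...,1]>150)&(abs(hs[...,0]-25)<8); con=max(cv2.findContours(k.astype(np.uint8),0,1)[0],key=cv2.contourArea).reshape(-1,2)+[x-w,y-w]
    print('lid',cv2.minEnclosingCircle(onz(n,con,.014)[:,:2].astype(np.float32)))
plan([.5722,-.0085,.18],toolR(np.radians(10.8)))
```

```text
10.05 [ 0.522624   -0.27144332  0.34761161] [-0.6   0.28  1.4  -0.    1.47 -0.79]
420 [0.1515 0.1562 0.2046 0.2303 0.2316] [ 0.51618881 -0.27962901  0.20457299]
top [ 0.5205 -0.2783  0.2327] low [ 0.5165 -0.2795  0.1602]
lid ((0.5722588300704956, -0.009458688087761402), 0.04282466694712639)
N 8 dp [0.1564 0.0606 0.1067] rot [0.005 0.006 0.003] | total mm [250.5  96.9 170.3] deg [0.24 0.29 0.12]
```

The paddle stands home: its handle end is at z = 231 mm, so the tip is at 11 mm. Next is the lid.

Request:
{"method": "servo_tool", "body": {
  "moves": [
    {"dp": [0.2, 0.078, 0], "delta_rot": [0, 0, 0], "fingers": 0.6},
    {"dp": [0.2, 0.078, 0], "delta_rot": [0, 0, 0], "fingers": 0.6},
    {"dp": [0.2, 0.078, 0.05], "delta_rot": [0.02, 0.02, 0.01], "fingers": 0.6},
    {"dp": [0.2, 0.078, 0.15], "delta_rot": [0.02, 0.02, 0.01], "fingers": 0.6},
    {"dp": [0.2, 0.078, 0.2], "delta_rot": [0, 0, 0], "fingers": 0.6}
  ]
}}

```text
clock: 10.6
position: [0.5604, -0.0665, 0.2738]
ee_rot: [-0.002, 0.637, 0.771, 0.001]
contact_force: [0.6, -0.4, -0.4]
width: 0.0514
gripper_force: 0.0
```

Request:
{"method": "servo_tool", "body": {
  "moves": [
    {"dp": [0.2, 0.078, 0.2], "delta_rot": [0, 0, 0], "fingers": 0.6},
    {"dp": [0.05, 0.016, 0.2], "delta_rot": [0, 0, 0], "fingers": 0.6},
    {"dp": [0, 0, 0], "delta_rot": [0, 0, 0], "fingers": 0.6},
    {"dp": [0, 0, 0], "delta_rot": [0, 0, 0], "fingers": 0.6}
  ]
}}

```text
clock: 11.0
position: [0.567, -0.0218, 0.1993]
ee_rot: [-0.004, 0.637, 0.771, -0.001]
contact_force: [0.1, -0.2, 0.3]
width: 0.051
gripper_force: 0.0
```

Run:
```python
from h import *
s,p,R=state(); print(s['clock'],p,R.as_matrix()[:,2].round(4)); plan([.572,-.0085,.09],toolR(np.radians(10.8)))
```

```text
11.0 [ 0.56701656 -0.02177659  0.19929764] [-0.0072  0.0031 -1.    ]
N 3 dp [0.0196 0.0131 0.1822] rot [-0.021 -0.015  0.003] | total mm [ 11.6   8.1 109.3] deg [-0.37 -0.25  0.05]
```

Request:
{"method": "servo_tool", "body": {
  "moves": [
    {"dp": [0.058, 0.04, 0], "delta_rot": [-0.063, -0.045, 0.01], "fingers": 0.6},
    {"dp": [0, 0, 0.15], "delta_rot": [0, 0, 0], "fingers": 0.6},
    {"dp": [0, 0, 0.15], "delta_rot": [0, 0, 0], "fingers": 0.6},
    {"dp": [0, 0, 0], "delta_rot": [0, 0, 0], "fingers": 0.6},
    {"dp": [0, 0, 0], "delta_rot": [0, 0, 0], "fingers": 0.6}
  ]
}}

```text
clock: 11.5
position: [0.5739, -0.0091, 0.1408]
ee_rot: [0.001, 0.638, 0.77, 0.001]
contact_force: [0.4, -0.1, -0.5]
width: 0.0511
gripper_force: 0.0
```

Run:
```python
from h import *
s,p,R=state(); print(s['clock'],p,s['contact_force'],R.as_matrix()[:,2].round(4)); plan([.572,-.0085,.09],toolR(np.radians(10.8)),2)
```

```text
11.5 [ 0.57387395 -0.00906157  0.14084579] [ 0.38307857 -0.14381741 -0.47875613] [ 3.5e-03  1.0e-04 -1.0e+00]
N 2 dp [ 0.0023 -0.0047  0.1271] rot [ 0.017  0.003 -0.009] | total mm [ 0.9 -1.9 50.8] deg [ 0.2   0.03 -0.11]
```

Request:
{"method": "servo_tool", "body": {
  "moves": [
    {"dp": [0.004, -0.009, 0.1], "delta_rot": [0.035, 0, -0.01], "fingers": 0.6},
    {"dp": [0, 0, 0.1], "delta_rot": [0, 0, 0], "fingers": 0.6},
    {"dp": [0, 0, 0.05], "delta_rot": [0, 0, 0], "fingers": 0.6},
    {"dp": [0, 0, 0], "delta_rot": [0, 0, 0], "fingers": 0.6}
  ]
}}

```text
clock: 11.9
position: [0.5711, -0.0084, 0.0896]
ee_rot: [-0.001, 0.638, 0.77, -0.001]
contact_force: [0.6, 0.1, 0.7]
width: 0.0513
gripper_force: 0.0
```

Request:
{"method": "servo_tool", "body": {
  "moves": [
    {"dp": [0, 0, 0], "delta_rot": [0, 0, 0], "fingers": 0.3},
    {"dp": [0, 0, 0], "delta_rot": [0, 0, 0], "fingers": 0.1},
    {"dp": [0, 0, 0], "delta_rot": [0, 0, 0], "fingers": 0.1},
    {"dp": [0, 0, 0], "delta_rot": [0, 0, 0], "fingers": 0.1},
    {"dp": [0, 0, 0], "delta_rot": [0, 0, 0], "fingers": 0.1}
  ],
  "force": 50
}}

```text
clock: 12.4
position: [0.5719, -0.0084, 0.0908]
ee_rot: [0.001, 0.637, 0.771, -0.0]
contact_force: [0.7, 0.8, 6.0]
width: 0.0227
gripper_force: 49.1
```

Request:
{"method": "servo_tool", "body": {
  "moves": [
    {"dp": [0, 0, -0.05], "delta_rot": [0, 0, 0], "fingers": 0.1},
    {"dp": [0, 0, -0.15], "delta_rot": [0, 0, 0], "fingers": 0.1},
    {"dp": [0, 0, -0.2], "delta_rot": [0, 0, 0], "fingers": 0.1},
    {"dp": [0, 0, -0.2], "delta_rot": [0, 0, 0], "fingers": 0.1},
    {"dp": [0, 0, -0.1], "delta_rot": [0, 0, 0], "fingers": 0.1}
  ]
}}

```text
clock: 12.9
position: [0.5721, -0.0082, 0.2334]
ee_rot: [0.001, 0.637, 0.771, 0.001]
contact_force: [0.5, -0.7, -0.3]
width: 0.0228
gripper_force: 49.1
```

Run:
```python
from h import *
s,p,R=state(); print(s['clock'],p,s['contact_force'],s['width'],s['gripper_force']); plan([.6055,.15,.245],toolR(np.radians(10.8)),5)
# pot rim now
for n in('top','side'):
    I,d=grab(n,n+'6'); H=cv2.cvtColor(I,cv2.COLOR_RGB2HSV).astype(int); P=cloud(n,d); k=(d>0)&(abs(P[...,2]-.110)<.004)&(H[...,1]<90)&(np.hypot(P[...,0]-.6055,P[...,1]-.2135)<.06); q=P[k]
    for _ in range(5):
        s_=np.linalg.lstsq(np.c_[2*q[:,:2],np.ones(len(q))],(q[:,:2]**2).sum(1),rcond=None)[0]; r=np.sqrt(s_[2]+s_[0]**2+s_[1]**2); e=abs(np.hypot(*(q[:,:2]-s_[:2]).T)-r); q=q[e<max(.003,np.median(e)*2)]
    print('rim',n,len(q),s_[:2].round(4),r.round(4),q[:,2].mean().round(4), 'bbox mid',((q.min(0)+q.max(0))/2).round(4))
    v=(P-p)@R.as_matrix()*1e3; Y=(d>0)&(abs(H[...,0]-25)<8)&(H[...,1]>140)&(np.hypot(v[...,0],v[...,1])<60)&(v[...,2]>50)&(v[...,2]<100); q=v[Y]
    print(n,'lid pts',len(q),'z',np.percentile(q[:,2],[3,50,97]).round(1) if len(q) else '')
    con=max(cv2.findContours(Y.astype(np.uint8),0,1)[0],key=cv2.contourArea).reshape(-1,2)
    zt=p[2]-np.median(q[:,2])/1e3; c,rr=cv2.minEnclosingCircle(onz(n,con,zt)[:,:2].astype(np.float32)); print('disc centre',np.round(c,4),rr,'z',zt.round(4),'tool frame',(R.inv().apply([c[0]-p[0],c[1]-p[1],0])*1e3).round(1))
    A=np.linalg.lstsq(np.c_[q[:,:2],np.ones(len(q))],q[:,2],rcond=None)[0]; print('tilt',A[:2].round(3))
```

```text
12.9 [ 0.57208181 -0.00821522  0.23337706] [ 0.50776428 -0.66362323 -0.31346111] 0.02277590457198849 49.075711369514465
N 5 dp [ 0.1491  0.0625 -0.0117] rot [0.005 0.003 0.   ] | total mm [149.1  62.5 -11.7] deg [0.16 0.09 0.01]
rim top 172 [0.6053 0.2146] 0.0351 0.1096 bbox mid [0.6053 0.215  0.1098]
top lid pts 274 z [74.2 76.8 79.4]
disc centre [0.5563 0.0072] 0.031332116574048996 z 0.1565 tool frame [ 18.1 -12.6  -0.1]
tilt [ 0.006 -0.005]
rim side 123 [0.6056 0.2117] 0.0354 0.1088 bbox mid [0.6053 0.211  0.1094]
side lid pts 669 z [68.1 75.1 77.7]
disc centre [ 0.5724 -0.0085] 0.04332854971289635 z 0.1583 tool frame [-0.3  0.3  0. ]
tilt [-0.003 -0.006]
```

Request:
{"method": "servo_tool", "body": {
  "moves": [
    {"dp": [0.18, 0.074, -0.01], "delta_rot": [0.005, 0.003, 0], "fingers": 0.1},
    {"dp": [0.18, 0.074, -0.01], "delta_rot": [0.005, 0.003, 0], "fingers": 0.1},
    {"dp": [0.18, 0.074, 0], "delta_rot": [0.005, 0.003, 0], "fingers": 0.1},
    {"dp": [0.18, 0.074, 0], "delta_rot": [0.005, 0.003, 0], "fingers": 0.1},
    {"dp": [0.18, 0.074, 0], "delta_rot": [0.005, 0.003, 0], "fingers": 0.1}
  ]
}}

```text
clock: 13.5
position: [0.6092, 0.1839, 0.2313]
ee_rot: [-0.003, 0.637, 0.77, -0.003]
contact_force: [0.3, 0.4, -0.9]
width: 0.0229
gripper_force: 49.1
```

Request:
{"method": "servo_tool", "body": {
  "moves": [
    {"dp": [0.15, 0.05, 0], "delta_rot": [0, 0, 0], "fingers": 0.1},
    {"dp": [0.05, 0, 0], "delta_rot": [0, 0, 0], "fingers": 0.1},
    {"dp": [0, 0, 0], "delta_rot": [0, 0, 0], "fingers": 0.1},
    {"dp": [0, 0, 0], "delta_rot": [0, 0, 0], "fingers": 0.1}
  ]
}}

```text
clock: 13.9
position: [0.6116, 0.2227, 0.232]
ee_rot: [-0.003, 0.637, 0.771, -0.003]
contact_force: [-0.0, 0.1, -1.2]
width: 0.023
gripper_force: 49.2
```

Run:
```python
from h import *
s,p,R=state(); print(s['clock'],p,s['contact_force'].round(2),R.as_matrix()[:,2].round(4)); plan([.6055,.2133,.225],toolR(np.radians(10.8)))
```

```text
13.9 [0.61159247 0.22271793 0.23202429] [-0.01  0.08 -1.18] [-7.6e-03 -9.0e-04 -1.0e+00]
N 1 dp [-0.0406 -0.0385  0.0354] rot [-0.076 -0.005  0.002] | total mm [-8.1 -7.7  7.1] deg [-0.44 -0.03  0.01]
```

Request:
{"method": "servo_tool", "body": {
  "moves": [
    {"dp": [-0.041, -0.038, 0], "delta_rot": [-0.076, -0.005, 0], "fingers": 0.1},
    {"dp": [0, 0, 0], "delta_rot": [0, 0, 0], "fingers": 0.1},
    {"dp": [0, 0, 0], "delta_rot": [0, 0, 0], "fingers": 0.1}
  ]
}}

```text
clock: 14.2
position: [0.6061, 0.2127, 0.2334]
ee_rot: [0.0, 0.638, 0.77, 0.001]
contact_force: [-0.6, -0.9, -0.2]
width: 0.0224
gripper_force: 49.2
```

Run:
```python
from h import *
I,d=grab('side','side7'); s,p,R=state(); print(s['clock'],p,s['contact_force'].round(2)); plan([.6055,.2133,.2],toolR(np.radians(10.8)))
H=cv2.cvtColor(I,cv2.COLOR_RGB2HSV).astype(int); P=cloud('side',d); v=(P-p)@R.as_matrix()*1e3
Y=(d>0)&(abs(H[...,0]-25)<8)&(H[...,1]>140)&(np.hypot(v[...,0],v[...,1])<60)&(v[...,2]>50)&(v[...,2]<100)
con=max(cv2.findContours(Y.astype(np.uint8),0,1)[0],key=cv2.contourArea).reshape(-1,2); c,r=cv2.minEnclosingCircle(onz('side',con,p[2]-.0755)[:,:2].astype(np.float32)); print('lid',c,r)
```

```text
14.25 [0.60638537 0.21311984 0.23344424] [ 0.19 -0.15 -0.65]
N 1 dp [ 0.0015 -0.0047  0.1672] rot [ 0.029 -0.013 -0.015] | total mm [ 0.3 -0.9 33.4] deg [ 0.17 -0.07 -0.09]
lid (0.6041703224182129, 0.20905455946922302) 0.04340393841266632
```

Request:
{"method": "servo_tool", "body": {
  "moves": [
    {"dp": [0.007, -0.002, 0.1], "delta_rot": [0.029, -0.013, 0], "fingers": 0.1},
    {"dp": [0, 0, 0.05], "delta_rot": [0, 0, 0], "fingers": 0.1},
    {"dp": [0, 0, 0], "delta_rot": [0, 0, 0], "fingers": 0.1}
  ]
}}

```text
clock: 14.55
position: [0.6048, 0.2151, 0.2012]
ee_rot: [-0.001, 0.637, 0.77, -0.002]
contact_force: [-0.1, -0.1, -0.5]
width: 0.0224
gripper_force: 49.2
```

Request:
{"method": "servo_tool", "body": {
  "moves": [
    {"dp": [0, 0, 0.015], "delta_rot": [0, 0, 0], "fingers": 0.1},
    {"dp": [0, 0, 0.015], "delta_rot": [0, 0, 0], "fingers": 0.1},
    {"dp": [0, 0, 0], "delta_rot": [0, 0, 0], "fingers": 0.1}
  ]
}}

```text
clock: 14.85
position: [0.6058, 0.2156, 0.1971]
ee_rot: [-0.0, 0.637, 0.771, -0.0]
contact_force: [-0.7, 0.2, -2.0]
width: 0.0231
gripper_force: 49.2
```

Request:
{"method": "servo_tool", "body": {
  "moves": [
    {"dp": [0, 0, 0.01], "delta_rot": [0, 0, 0], "fingers": 0.1},
    {"dp": [0, 0, 0.005], "delta_rot": [0, 0, 0], "fingers": 0.1},
    {"dp": [0, 0, 0], "delta_rot": [0, 0, 0], "fingers": 0.1}
  ]
}}

```text
clock: 15.15
position: [0.6057, 0.2155, 0.194]
ee_rot: [-0.0, 0.637, 0.771, -0.0]
contact_force: [0.2, 0.1, -0.8]
width: 0.0226
gripper_force: 49.2
```

Request:
{"method": "servo_tool", "body": {
  "moves": [
    {"dp": [0, 0, 0.008], "delta_rot": [0, 0, 0], "fingers": 0.1},
    {"dp": [0, 0, 0], "delta_rot": [0, 0, 0], "fingers": 0.1}
  ]
}}

```text
clock: 15.35
position: [0.6059, 0.2156, 0.1928]
ee_rot: [0.0, 0.637, 0.771, 0.0]
contact_force: [0.5, -0.5, 0.7]
width: 0.0225
gripper_force: 49.3
```

Request:
{"method": "servo_tool", "body": {
  "moves": [
    {"dp": [0, 0, 0.008], "delta_rot": [0, 0, 0], "fingers": 0.1},
    {"dp": [0, 0, 0], "delta_rot": [0, 0, 0], "fingers": 0.1}
  ]
}}

```text
clock: 15.55
position: [0.6059, 0.2156, 0.1928]
ee_rot: [0.0, 0.637, 0.771, 0.0]
contact_force: [-2.5, -0.6, 8.0]
width: 0.0227
gripper_force: 49.9
```

Request:
{"method": "servo_tool", "body": {
  "moves": [
    {"dp": [0, 0, 0.005], "delta_rot": [0, 0, 0], "fingers": 0.1},
    {"dp": [0, 0, 0], "delta_rot": [0, 0, 0], "fingers": 0.1}
  ]
}}

```text
clock: 15.75
position: [0.6059, 0.2156, 0.1928]
ee_rot: [0.001, 0.637, 0.771, 0.001]
contact_force: [-4.0, -1.0, 10.7]
width: 0.0224
gripper_force: 50.3
```

The lid meets the rim at the expected height with about 10 N, so I release and rise.

Request:
{"method": "servo_tool", "body": {
  "moves": [
    {"dp": [0, 0, -0.005], "delta_rot": [0, 0, 0], "fingers": 0.35},
    {"dp": [0, 0, 0], "delta_rot": [0, 0, 0], "fingers": 0.6},
    {"dp": [0, 0, 0], "delta_rot": [0, 0, 0], "fingers": 0.6},
    {"dp": [0, 0, 0], "delta_rot": [0, 0, 0], "fingers": 0.6},
    {"dp": [0, 0, -0.05], "delta_rot": [0, 0, 0], "fingers": 0.6}
  ]
}}

```text
clock: 16.25
position: [0.6048, 0.2153, 0.1994]
ee_rot: [-0.001, 0.637, 0.771, -0.002]
contact_force: [0.3, 0.4, 0.2]
width: 0.0512
gripper_force: 0.0
```

Request:
{"method": "servo_tool", "body": {
  "moves": [
    {"dp": [0, 0, -0.15], "delta_rot": [0, 0, 0], "fingers": 0.6},
    {"dp": [0, 0, -0.2], "delta_rot": [0, 0, 0], "fingers": 0.6},
    {"dp": [-0.1, -0.2, -0.1], "delta_rot": [0, 0, 0], "fingers": 0.6},
    {"dp": [-0.1, -0.2, 0], "delta_rot": [0, 0, 0], "fingers": 0.6},
    {"dp": [-0.1, -0.2, 0], "delta_rot": [0, 0, 0], "fingers": 0.6}
  ]
}}

```text
clock: 16.75
position: [0.4985, 0.1335, 0.2924]
ee_rot: [0.001, 0.637, 0.771, 0.001]
contact_force: [-0.4, -0.2, -0.1]
width: 0.0512
gripper_force: 0.0
```

Request:
{"method": "servo_tool", "body": {
  "moves": [
    {"dp": [-0.05, -0.2, 0], "delta_rot": [0, 0, 0], "fingers": 0.6},
    {"dp": [0, -0.1, 0], "delta_rot": [0, 0, 0], "fingers": 0.6},
    {"dp": [0, 0, 0], "delta_rot": [0, 0, 0], "fingers": 0.6}
  ]
}}

```text
clock: 17.05
position: [0.4393, 0.1124, 0.2919]
ee_rot: [-0.0, 0.638, 0.77, -0.0]
contact_force: [0.7, 0.6, 1.2]
width: 0.0512
gripper_force: 0.0
```

Run:
```python
from h import *
s,p,R=state(); print(s['clock'],p,s['contact_force'].round(2))
for n in('top','side'):
    I,d=grab(n,n+'8'); H=cv2.cvtColor(I,cv2.COLOR_RGB2HSV).astype(int); P=cloud(n,d)
    Y=(d>0)&(abs(H[...,0]-25)<8)&(H[...,1]>140)&(np.hypot(P[...,0]-.6055,P[...,1]-.2135)<.06)&(abs(P[...,2]-.116)<.005); q=P[Y]
    A=np.linalg.lstsq(np.c_[q[:,:2]-[.6055,.2135],np.ones(len(q))],q[:,2],rcond=None)[0]; print(n,len(q),'lid slopes',A.round(4))
    if Y.any():
        con=max(cv2.findContours(Y.astype(np.uint8),0,1)[0],key=cv2.contourArea).reshape(-1,2); print(cv2.minEnclosingCircle(onz(n,con,.116)[:,:2].astype(np.float32)))
a=cv2.resize(np.load('top8.npz')['im'],(400,250)); b=np.load('side8.npz')['im'][100:380,150:500]; b=cv2.resize(b,(400,320))
a=cv2.copyMakeBorder(a,0,70,0,0,0); cv2.imwrite('pics/end.png',np.hstack([a,b])[:,:,::-1])
```

```text
17.05 [0.43934181 0.11243988 0.29185296] [0.66 0.56 1.16]
top 1135 lid slopes [-0.0005  0.0022  0.1161]
((0.6049192547798157, 0.2166188657283783), 0.04203027859330177)
side 544 lid slopes [ 0.0009 -0.0002  0.1155]
((0.6043842434883118, 0.2138575166463852), 0.04324107989668846)
```

View pics/end.png

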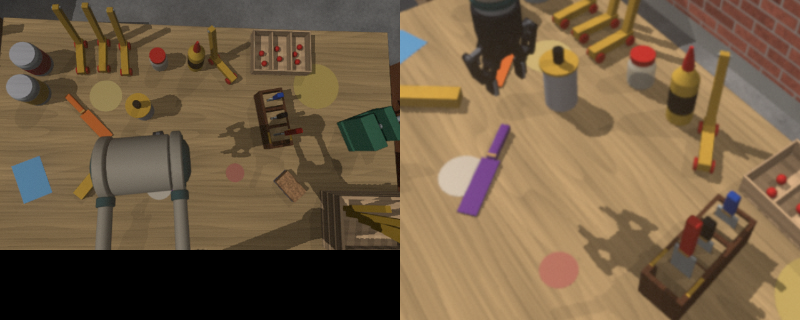

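The lid lies level at z = 0.116 m on the pot, 2 mm off centre. The paddle stands upright in the marked bay, the scrapers and glue look untouched, and the gripper is clear, so I hand in.

```bash
python3 -c "
from rig import manip; print(manip.sign_off())"
```

```text
the job is handed in; nothing more can be done
None
```

I put the paddle away at the bottom of the marked slot and seated the yellow lid level on the pot, about 2 mm off centre. I handed the job in at about 17 s; the hand-in returned no verdict.

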